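# Close up the border tiles in the painting jig

### The arm

A 7-joint arm with a two-finger parallel gripper is mounted at the origin on the work surface. World frame = base frame: x ahead of the robot, y to its left, z up, the work surface at z = 0. Lengths are in m, angles in rad, forces in N, time in s.
With the tool pointing down it reaches from about 0.4 to 0.85 m from the base axis. Payload 4.5 kg.
Tool frame: the origin (TCP) lies between the finger pads; the fingertips stand 14 mm ahead of it and the grasp point (between the pads) lies 5 mm behind it; x points along the fingers, z is the direction in which the jaws open and shut, and the axes are right-handed (so a half turn about x gives the same grasp; the last joint's range is limited). The gripper opens to 88 mm and grips with 3 to 60 N. Pads are 18 mm wide; open, the fingers measure 123 mm over their backs; the gripper's body (75 mm by 187 mm) begins 45 mm behind the grasp point.
Start: joints at [-1.078, 0.689, -0.195, 1.565, 0.157, 0.902, -0.215], TCP at [0.277, 0.56, 0.253] pointing down, gripper open.
Joint ranges: [-3.01, 3.01], [-0.46, 2.08], [-1.47, 1.51], [0.13, 2.56], [-1, 4.14], [0.04, 2.09], [-2.66, 2.66]. Speed limits (rad/s): [2.57, 2.57, 3.14, 3.14, 3.14, 3.14, 3.14].

### API

Orientations are given as a unit quaternion [x, y, z, w].
In Python, from plant import r, cams gives the robot as it stands.
- The arm moves only by the tool apply_moves, never from a script. Its arguments are lists of equal length, an entry for each row: "travel": the shift along the world's x, y, z in cm, a list of three; "roll": the turn about the world's z in degrees; "gripper": the finger opening in cm, from 0 to 8.81. In form: {"travel": [[x, y, z], ...], "roll": [roll, ...], "gripper": [gripper, ...]}. A call has exactly 8 rows; each row is the pose to reach, as a shift and turn from the pose commanded when the call began; what a row does not reach only later rows make up. A row lasts 1/12 s, in which the tool goes at most 41.7 mm and 7.16 degrees, less where a joint would pass 70% of its speed; a pose out of reach is approached as far as the arm can. A call with a gripper value outside its range is refused whole. The fingers move at their own pace and stop on an object; "newtons" is the grip in N (left out, the last holds). Time passes only in rows, so rows that repeat a pose let the fingers close, or fill a call up. It gives the time, the measured TCP pose, the force and the opening at its end, in the units of the state.
- r.get_state(): the state, without advancing time (a new reading comes with each control period).
- cams.snapshot(name): name is "scene" or "top" or "wrist"; returns a dict with "image" (480x640x3 uint8, red, green, blue), "fx", "fy", "cx", "cy" (pixels), "R" (3x3) and "t" (3): a world point X has camera coordinates R X + t. Camera axes: x right, y down, z forward; pixel columns grow to the right and rows downward; lengths in m; the calibration is good to about 2 mm. A picture is of the moment at which its call begins. There is no depth.
- r.finish_job(): hands the job in, once; it reports no verdict.
The state is a dict: "clock": time; "q": joint angles; "qd": joint speeds; "joint_torque": joint torques, N m; "tool_pos": TCP position; "eef_rot": TCP orientation; "contact_force": force on the tool from outside, world axes, zero at the start; "moment": the same for the moment, N m; "opening": opening from 0.0 (shut) to 1.0 (fully open).
Only numpy, scipy, OpenCV 4.12 (cv2) and the standard library are available. Lean on these libraries where they do the work, as an engineer would, in place of code of your own. Each camera call takes 0.05 s, during which the arm holds its last target. There are 200 camera calls.

### The job

The five border tiles lying in a row in the wooden painting jig are to be made ready for banding. Push the whole row along the channel together, from its tail, until the first tile is fully home against the end stop with no gaps in the row; then push the knob of the turn-button round until its bar lies fully across the channel behind the last tile. Only push with the fingertips: don't lift any tile or let the row come apart, and leave the other things on the bench where they are.

Things in the scene. Friction and masses are not known exactly. Their poses are not given: they have to be found in the camera images.
- jig: Wooden tile-painting jig fixed to the bench: board 116 (x) x 430 (y) x 15 mm thick. Origin: centre of its underside. Its y axis runs along the rail; the end stop is at the -y end, so the row is pushed to -y. Two full-length fences, 16 mm wide, 10 mm high above the board, centred on x = +34.5 and -34.5 mm, leave a channel 53 mm wide, open at the +y end
- jig_stop (a point): point on the face of the end stop (a block 22 mm high above the board, its face at the jig's y = -190 mm), on the channel's centre line, 24 mm above the bench. With the row fully home the free face of the last tile is 250 mm from this face
- tile1_mid (a point): centre (half-way up) of the first tile of the row, the one nearest the end stop: plain terracotta tile, 50 x 50 x 18 mm, about 85 g, lying flat in the channel (its underside 15 mm above the bench, its top 8 mm higher than the fences)
- tile2_mid (a point): centre of tile 2 of the row, the same size, touching tile 1
- tile3_mid (a point): centre of tile 3 of the row, the same size, touching tile 2
- tile4_mid (a point): centre of tile 4 of the row, the same size, touching tile 3
- tile5_mid (a point): centre of the last tile of the row, the same size, touching tile 4; its far face, away from the stop, is the one to push. The five tiles slide by friction only, about 2 to 5 N for the whole row
- button (a joint): angle of the turn-button, a flat wooden bar (16 mm wide, 10 mm thick, 76 mm overall) on the -x fence. 0: along the fence, pointing to the jig's +y; pi/2 (its limit): to +x, straight across the channel, 2.5 mm clear of a row that is fully home; negative: swung outward (starts at -1.0 to -0.4). Needs under 1 N at the knob; stays where it is left
- button_pivot (a point): the turn-button's pivot, at the top of the fence (25 mm above the bench), 34.5 mm to the jig's -x and 70.5 mm to its +y
- button_knob (a point): centre of the round wooden knob standing up from the bar 58 mm from the pivot: 14 mm in diameter and 26 mm tall, from 35.5 to 61.5 mm above the bench (the bar's top is at 35.5 mm)
- spare: a spare tile lying on the bench near the jig, 50 x 50 x 18 mm, not part of the row, to be left alone; origin at the centre of its underside
- prop: a short tubular white kiln prop, 40 mm across and 45 mm tall, to be left alone; origin at the centre of its foot
- prop2: a taller tubular white kiln prop, 40 mm across and 60 mm tall, to be left alone; origin at the centre of its foot
- brush: a brush 170 mm long lying on the bench beyond the jig, to be left alone; its length is along its x axis
- dish: a small terracotta dish, 76 mm across and 32 mm tall, to be left alone; origin at the centre of its foot
- glaze: a closed jar of glaze, 54 mm across and 55 mm tall, to be left alone; origin at the centre of its foot
- rib: a round wooden throwing rib, 72 mm across and 7 mm thick, lying flat, to be left alone; origin at the centre of its underside
Mind the look-alikes: they are no part of the job. Leave any black or red look-alike of the part that bears tile1_mid alone.

How it is judged:
By the outcome, as a careful person would: the job done as asked, in the order asked, and still so for the second after the job is handed in, with the robot touching nothing.
It also fails if it takes over 54 s, if anything falls off the work surface, if the arm or the gripper's body presses on something with over 40 N, if the wrist force passes 120 N, or if a joint passes its speed limit or range.

## Working session

There is one attempt and no reset: what is moved stays moved. The work goes in short steps, Python scripts to look and compute and a tool call to move; the robot and the scene stay as the last step left them, time stands still between calls to the robot, and variables do not carry over. Pictures are saved under pics/ and viewed, about 8 in all and at most 12, crops included, and the job is handed in when it is done.

Besides the shell and the picture viewer there is one more tool, called after ">>>" as name(argument=value, ...), one argument or row to a line, values as JSON. apply_moves: Moves the arm, as the interface text tells. Its arguments: {"type":"object","properties":{"travel":{"type":"array","items":{"type":"array","items":{"type":"number"}}},"roll":{"type":"array","items":{"type":"number"}},"gripper":{"type":"array","items":{"type":"number"}},"newtons":{"type":"number"}},"required":["travel","roll","gripper"]}

```bash
mkdir -p pics; cat > h.py <<'E'
import numpy as np, cv2
from plant import r, cams
def snap(n,f):
    s=cams.snapshot(n); cv2.imwrite('pics/'+f,s['image'][:,:,::-1]); np.savez('pics/'+f+'.npz',**s); return s
def load(f): return dict(np.load('pics/'+f+'.npz'))
def ray(s,uv,z):
    R=s['R'];t=s['t'];C=-R.T@t
    d=R.T@np.array([(uv[0]-s['cx'])/s['fx'],(uv[1]-s['cy'])/s['fy'],1.])
    return C+d*(z-C[2])/d[2]
def proj(s,X):
    c=s['R']@np.array(X)+s['t']; return np.array([s['fx']*c[0]/c[2]+s['cx'],s['fy']*c[1]/c[2]+s['cy']])
def tri(s1,u1,s2,u2):
    A=[];b=[]
    for s,u in((s1,u1),(s2,u2)):
        R=s['R'];C=-R.T@s['t'];d=R.T@np.array([(u[0]-s['cx'])/s['fx'],(u[1]-s['cy'])/s['fy'],1.]);d/=np.linalg.norm(d)
        P=np.eye(3)-np.outer(d,d);A.append(P);b.append(P@C)
    return np.linalg.lstsq(np.vstack(A),np.hstack(b),rcond=None)[0]
E
python3 - <<'E'
from h import *
for n in('top','scene'):
    s=snap(n,n+'0.png'); print(n,-s['R'].T@s['t'],s['R'][2],s['fx'])
print(r.get_state())
E
```

```text
top [ 0.35500936 -0.1084276   0.9853229 ] [ 0.2131587  -0.01970248 -0.97681891] 454.5436828285963
scene [1.22901484 0.2029417  0.85247204] [-0.6348472  -0.29322932 -0.71483257] 577.1062479459379
{'clock': 0.1, 'q': array([-1.07818304,  0.68990199, -0.19451743,  1.56617081,  0.15732029,
        0.90249362, -0.2151117 ]), 'qd': array([-2.08477011e-03, -8.26381805e-04, -9.54389460e-04, -1.49416298e-03,
       -6.87803862e-04,  3.78079561e-05, -1.11834038e-03]), 'joint_torque': array([-3.82270271e-03, -5.28494847e+01, -1.27184104e+00, -1.53837258e+01,
       -5.26465068e-02,  1.98013382e-03,  3.72344800e-05]), 'tool_pos': array([0.27661933, 0.55988623, 0.25200742]), 'eef_rot': array([-0.37355362,  0.60103731,  0.37288791,  0.60013869]), 'contact_force': array([-0.02185137, -0.12894065, -0.52132883]), 'moment': array([-0.04989083,  0.01130786,  0.00219023]), 'opening': 0.9978511699841632}
```

View pics/top0.png

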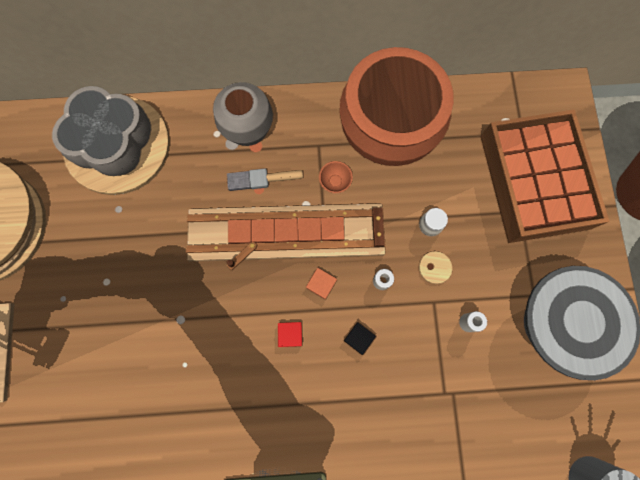

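View pics/scene0.png

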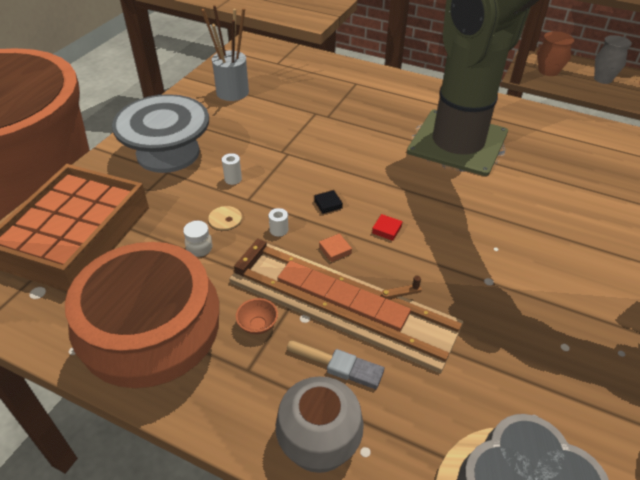

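The top view shows the jig lying along world y: stop at about (378,226), row of tiles from u=228 to 345, and the button swung outward with its knob near (231,264). The scene view agrees, with the knob near (416,284).

```bash
python3 - <<'E'
from h import *
a=load('top0.png');b=load('scene0.png')
A=cv2.resize(a['image'][195:275,180:395],None,fx=3.7,fy=3.7,interpolation=cv2.INTER_CUBIC)
B=cv2.resize(b['image'][230:375,225:470],None,fx=2,fy=2,interpolation=cv2.INTER_CUBIC)
o=np.zeros((A.shape[0]+B.shape[0],800,3),np.uint8);o[:A.shape[0],:A.shape[1]]=A;o[A.shape[0]:,:B.shape[1]]=B
cv2.imwrite('pics/c1.png',o[:,:,::-1]);print(A.shape,B.shape)
# tile row mask
for n,s,box in(('top',a,(180,200,375,250)),('scene',b,(260,250,420,335))):
    hsv=cv2.cvtColor(s['image'],cv2.COLOR_RGB2HSV)
    m=((hsv[...,0]<10)&(hsv[...,1]>125)&(hsv[...,2]>110)).astype(np.uint8)*255
    k=np.zeros_like(m);k[box[1]:box[3],box[0]:box[2]]=1;m*=k
    m=cv2.morphologyEx(m,cv2.MORPH_CLOSE,np.ones((5,5)))
    c=max(cv2.findContours(m,0,1)[0],key=cv2.contourArea)
    q=cv2.boxPoints(cv2.minAreaRect(c));print(n,cv2.contourArea(c),q.round(1).tolist())
    for p in q: print('  ',ray(s,p,.033).round(4))
E
```

```text
(296, 796, 3) (290, 490, 3)
top 2474.0 [[227.6999969482422, 220.0], [343.0, 216.60000610351562], [343.70001220703125, 239.3000030517578], [228.39999389648438, 242.6999969482422]]
   [0.6269 0.0753 0.033 ]
   [ 0.6181 -0.1745  0.033 ]
   [ 0.5676 -0.1721  0.033 ]
   [0.5764 0.075  0.033 ]
scene 2456.5 [[278.79998779296875, 278.5], [287.1000061035156, 258.29998779296875], [410.20001220703125, 309.0], [401.8999938964844, 329.20001220703125]]
   [ 0.619 -0.17   0.033]
   [ 0.5665 -0.1804  0.033 ]
   [0.5786 0.0762 0.033 ]
   [0.6269 0.0781 0.033 ]
```

View pics/c1.png

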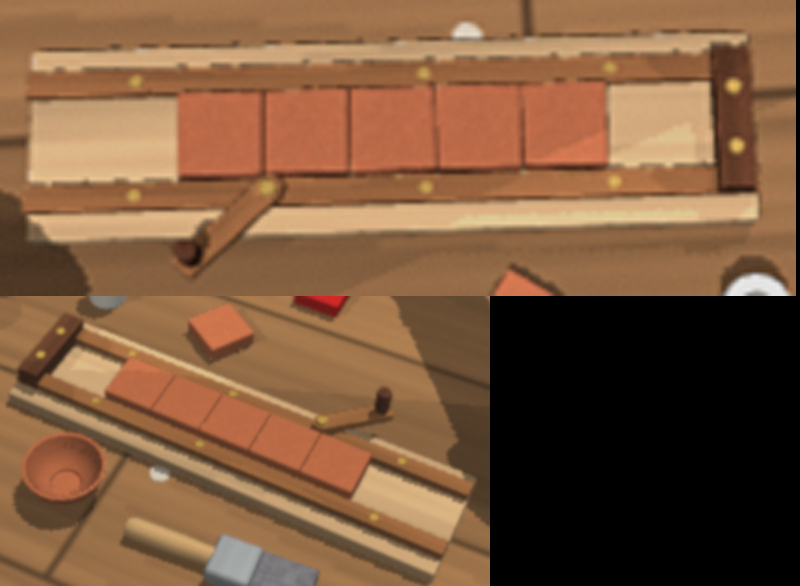

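The enlarged crops show five tiles touching, with a gap of about 105 crop px to the dark stop. The pivot screw is at (267,187) in the top crop and (321,421) in the scene crop, and the knob top at (183,245) and (383,392).

```bash
python3 - <<'E'
from h import *
a=load('top0.png');b=load('scene0.png')
T=lambda u,v:(180+(u+.5)/3.7-.5,195+(v+.5)/3.7-.5)
S=lambda u,v:(225+u/2,230+(v-296)/2)
P={'tailL(-x)':((178,178),(371,459)),'tailR':((178,92),(351,494)),'pivot':((267,187),(321,421)),'knobtop':((183,245),(383,392)),'stopscrew1':((733,86),(40,354)),'stopscrew2':((736,146),(61,330)),'stopedge+x':((711,44),(55,364-15)),'spare?':((511,270),(217,306))}
for k,(t,s) in P.items():
    print(k,tri(a,T(*t),b,S(*s)).round(4))
print('stop face top edge', ray(a,T(712,115),.037), 'pivot@.0355',ray(a,T(267,187),.0355),ray(b,S(321,421),.0355),'knob@.0615',ray(a,T(183,245),.0615),ray(b,S(383,391),.0615))
print('tail c',ray(a,T(178,135),.033), 'head',ray(a,T(607,123),.033))
print('board +y end', ray(a,T(29,140),.015),'stop top back edge?')
E
```

```text
tailL(-x) [0.578  0.0776 0.0259]
tailR [0.6278 0.0755 0.0331]
pivot [0.5665 0.0239 0.0384]
knobtop [0.5309 0.0678 0.0643]
stopscrew1 [ 0.6087 -0.2489  0.0391]
stopscrew2 [ 0.5725 -0.247   0.0396]
stopedge+x [ 0.6228 -0.2282  0.0714]
spare? [ 0.5035 -0.112   0.0708]
stop face top edge [ 0.59251822 -0.23523915  0.037     ] pivot@.0355 [0.56705016 0.024787   0.0355    ] [0.56432734 0.02287311 0.0355    ] knob@.0615 [0.53130436 0.06888226 0.0615    ] [0.52747984 0.06649311 0.0615    ]
tail c [0.60198052 0.07576159 0.033     ] head [ 0.59274592 -0.17411131  0.033     ]
board +y end [0.60939492 0.16731276 0.015     ] stop top back edge?
```

>>> apply_moves(
  travel=[
    [2.3,-3.2,0],
    [4.6,-6.4,0],
    [6.9,-9.6,0],
    [9.2,-12.8,-0.5],
    [11.5,-16,-1],
    [13.8,-19.2,-1.5],
    [16.1,-22.4,-2],
    [18.4,-25.6,-2.5],
  ],
  roll=[-6,-13,-20,-27,-34,-41,-48,-55],
  gripper=[0,0,0,0,0,0,0,0],
  newtons=10,
)

```text
clock: 0.77
tool_pos: [0.4614, 0.3026, 0.2274]
eef_rot: [-0.052, 0.705, 0.052, 0.705]
contact_force: [1.8, 0.1, -0.3]
opening: 0.417
```

>>> apply_moves(
  travel=[
    [2.1,-2.8,-1],
    [4.2,-5.6,-2],
    [6.3,-8.4,-3],
    [8.4,-11.2,-4],
    [10.5,-14,-5],
    [12.6,-16.8,-6],
    [14.3,-19.4,-7.5],
    [14.3,-19.4,-7.5],
  ],
  roll=[-4,-8,-10.8,-10.8,-10.8,-10.8,-10.8,-10.8],
  gripper=[0,0,0,0,0,0,0,0],
)

```text
clock: 1.43
tool_pos: [0.6059, 0.101, 0.1501]
eef_rot: [0.014, 0.707, -0.019, 0.707]
contact_force: [0.2, -1.0, -0.2]
opening: 0.007
```

```bash
python3 - <<'E'
from h import *
w=snap('wrist','w1.png'); s=r.get_state(); print(s['clock'],s['tool_pos'],s['eef_rot'],s['opening'],s['contact_force'])
print(-w['R'].T@w['t'],w['R'][2],w['fx'])
for X in([.602,.0757,.033],[.566,.0245,.0355],[.530,.068,.0615]): print(proj(w,X))
E
```

```text
1.4833 [0.60439694 0.1050232  0.15089877] [ 0.01408607  0.7075962  -0.01673069  0.70627848] 0.007626042620046211 [-0.93832312  0.74818465 -0.31193301]
[0.60985691 0.17141891 0.28043775] [-0.01387234 -0.27753548 -0.96061523] 405.75307633723014
[317.95691596 279.6191239 ]
[269.00736229 353.49026484]
[196.53544384 314.66042599]
```

View pics/w1.png

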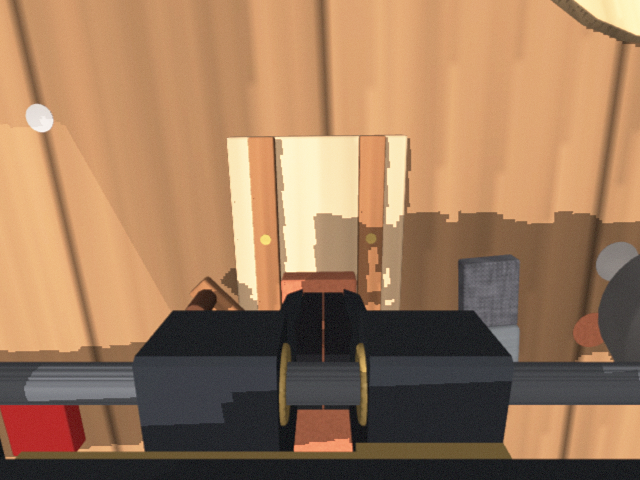

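The wrist view shows the tail face edge at v≈273–280 (predicted 279.6), centred at u≈319 between fences at u 279 and 358. The fingers are centred over the channel behind the row, so I go down.

>>> apply_moves(
  travel=[
    [0,0,-2.5],
    [0,0,-5],
    [0,0,-7.5],
    [0,0,-9],
    [0,0,-10.5],
    [0,0,-11.5],
    [0,0,-11.5],
    [0,0,-11.5],
  ],
  roll=[0,0,0,0,0,0,0,0],
  gripper=[0,0,0,0,0,0,0,0],
)

```text
clock: 2.15
tool_pos: [0.6034, 0.1112, 0.0377]
eef_rot: [0.013, 0.707, -0.012, 0.707]
contact_force: [0.3, 0.2, -0.1]
opening: 0.008
```

```bash
python3 - <<'E'
from h import *
s=r.get_state(); print(s['clock'],s['tool_pos'],s['eef_rot'],s['contact_force'])
E
```

```text
2.15 [0.60340901 0.11122401 0.03773845] [ 0.01266381  0.70720954 -0.01242521  0.70678138] [ 0.263379    0.17658002 -0.08916873]
```

>>> apply_moves(
  travel=[
    [0,0,-0.3],
    [0,-0.7,-0.3],
    [-0.05,-1.3,-0.3],
    [-0.06,-1.8,-0.3],
    [-0.08,-2.3,-0.3],
    [-0.1,-2.8,-0.3],
    [-0.12,-3.2,-0.3],
    [-0.13,-3.6,-0.3],
  ],
  roll=[0,0,0,0,0,0,0,0],
  gripper=[0,0,0,0,0,0,0,0],
)

```text
clock: 2.82
tool_pos: [0.603, 0.0755, 0.0352]
eef_rot: [0.013, 0.707, -0.012, 0.707]
contact_force: [-0.1, 4.1, 3.1]
opening: 0.006
```

>>> apply_moves(
  travel=[
    [-0.01,-0.4,0],
    [-0.03,-0.8,0],
    [-0.04,-1.2,0],
    [-0.06,-1.6,0],
    [-0.07,-2.0,0],
    [-0.09,-2.4,0],
    [-0.1,-2.8,0],
    [-0.12,-3.2,0],
  ],
  roll=[0,0,0,0,0,0,0,0],
  gripper=[0,0,0,0,0,0,0,0],
)

```text
clock: 3.48
tool_pos: [0.6012, 0.042, 0.0347]
eef_rot: [0.013, 0.707, -0.013, 0.707]
contact_force: [0.4, 4.2, 3.4]
opening: 0.007
```

```bash
python3 - <<'E'
from h import *
s=r.get_state(); print(s['clock'],s['tool_pos'],s['contact_force'])
a=snap('top','top2.png');b=snap('scene','scene2.png')
A=cv2.resize(a['image'][185:285,180:395],None,fx=3.7,fy=3.7,interpolation=cv2.INTER_CUBIC);cv2.imwrite('pics/c2.png',A[:,:,::-1])
E
```

```text
3.4833 [0.60123045 0.04203867 0.03473264] [0.42403799 4.20863042 3.38781449]
```

View pics/c2.png

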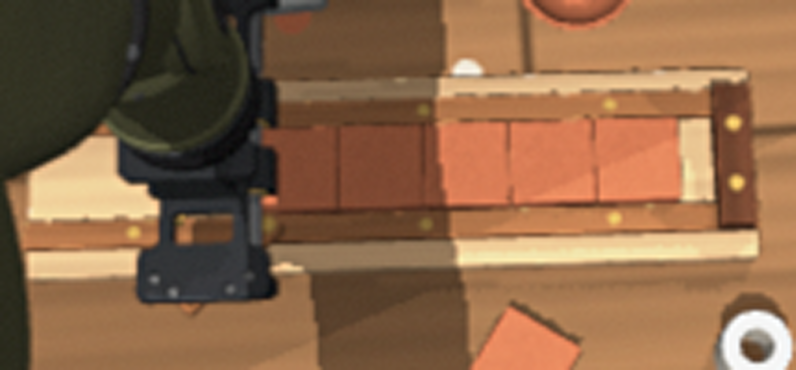

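The row has moved as one piece (tile head at crop u≈681, stop at ≈712), leaving about 17 mm. I push on gently.

>>> apply_moves(
  travel=[
    [-0.01,-0.2,0],
    [-0.02,-0.4,0],
    [-0.02,-0.6,0],
    [-0.03,-0.8,0],
    [-0.04,-1.0,0],
    [-0.04,-1.2,0],
    [-0.05,-1.35,0],
    [-0.05,-1.5,0],
  ],
  roll=[0,0,0,0,0,0,0,0],
  gripper=[0,0,0,0,0,0,0,0],
)

```text
clock: 4.25
tool_pos: [0.6005, 0.027, 0.0346]
eef_rot: [0.013, 0.707, -0.013, 0.707]
contact_force: [-0.9, 3.0, -0.6]
opening: 0.007
```

>>> apply_moves(
  travel=[
    [0,-0.04,0],
    [0,-0.08,0],
    [0,-0.12,0],
    [0,-0.16,0],
    [-0.01,-0.2,0],
    [-0.01,-0.24,0],
    [-0.01,-0.28,0],
    [-0.01,-0.32,0],
  ],
  roll=[0,0,0,0,0,0,0,0],
  gripper=[0,0,0,0,0,0,0,0],
)

```text
clock: 4.92
tool_pos: [0.6007, 0.0242, 0.0347]
eef_rot: [0.013, 0.707, -0.013, 0.707]
contact_force: [-0.3, 2.7, -0.6]
opening: 0.005
```

>>> apply_moves(
  travel=[
    [0,-0.04,0],
    [0,-0.08,0],
    [0,-0.12,0],
    [0,-0.16,0],
    [-0.01,-0.2,0],
    [-0.01,-0.22,0],
    [-0.01,-0.24,0],
    [-0.01,-0.24,0],
  ],
  roll=[0,0,0,0,0,0,0,0],
  gripper=[0,0,0,0,0,0,0,0],
)

```text
clock: 5.58
tool_pos: [0.6006, 0.0217, 0.0347]
eef_rot: [0.013, 0.707, -0.013, 0.707]
contact_force: [-0.5, 2.2, -0.8]
opening: 0.006
```

```bash
python3 - <<'E'
from h import *
s=r.get_state(); print(s['clock'],s['tool_pos'],s['contact_force'])
a=snap('top','top3.png');b=snap('scene','scene3.png')
A=cv2.resize(a['image'][200:260,300:400],None,fx=5,fy=5,interpolation=cv2.INTER_CUBIC)
B=cv2.resize(b['image'][230:290,225:325],None,fx=5,fy=5,interpolation=cv2.INTER_CUBIC)
cv2.imwrite('pics/c3.png',np.vstack([A,B])[:,:,::-1])
E
```

```text
5.5833 [0.60059709 0.02170482 0.03473532] [-0.48132171  2.22257142 -0.75863295]
```

View pics/c3.png

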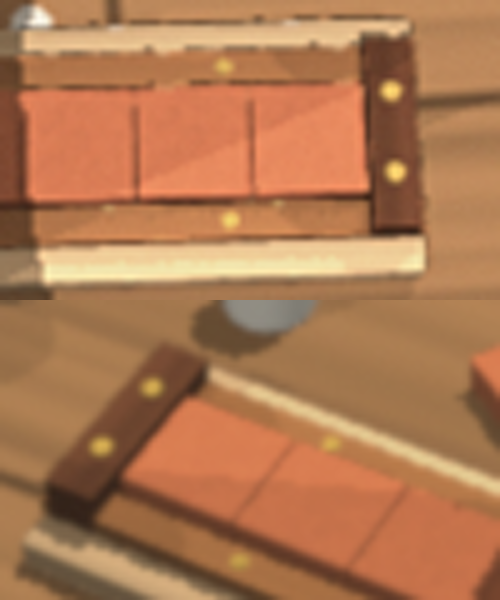

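The head tile now looks right at the stop in both views, but the force hasn't risen yet. I keep creeping until it does.

>>> apply_moves(
  travel=[
    [0,-0.03,0],
    [0,-0.06,0],
    [0,-0.09,0],
    [0,-0.12,0],
    [0,-0.15,0],
    [-0.01,-0.18,0],
    [-0.01,-0.2,0],
    [-0.01,-0.2,0],
  ],
  roll=[0,0,0,0,0,0,0,0],
  gripper=[0,0,0,0,0,0,0,0],
)

```text
clock: 6.35
tool_pos: [0.6005, 0.0215, 0.0347]
eef_rot: [0.013, 0.707, -0.012, 0.707]
contact_force: [-0.9, 6.3, -0.3]
opening: 0.007
```

>>> apply_moves(
  travel=[
    [0,-0.03,0],
    [0,-0.07,0],
    [0,-0.11,0],
    [0,-0.15,0],
    [0,-0.2,0],
    [0,-0.25,0],
    [0,-0.3,0],
    [0,-0.3,0],
  ],
  roll=[0,0,0,0,0,0,0,0],
  gripper=[0,0,0,0,0,0,0,0],
)

```text
clock: 7.02
tool_pos: [0.6006, 0.0214, 0.0348]
eef_rot: [0.014, 0.707, -0.01, 0.707]
contact_force: [-0.3, 10.5, -1.2]
opening: 0.005
```

The row is home: the tool moved only 0.1 mm while the force rose to 10.5 N. Now I back off, go up, and pass over to the outer side of the knob.

>>> apply_moves(
  travel=[
    [0,0.5,0],
    [0.05,1.5,0],
    [0.1,3,0],
    [0.1,4,0],
    [0.1,4,2],
    [0.1,4,4.5],
    [0.1,4,6.6],
    [0.1,4,6.6],
  ],
  roll=[0,0,0,0,0,0,0,0],
  gripper=[0,0,0,0,0,0,0,0],
)

```text
clock: 7.68
tool_pos: [0.6041, 0.0564, 0.1046]
eef_rot: [0.013, 0.704, -0.013, 0.709]
contact_force: [-0.8, -0.6, 0.9]
opening: 0.002
```

```bash
python3 - <<'E'
from h import *
s=r.get_state(); print(s['clock'],s['tool_pos'],s['contact_force'])
p=np.array([.566,.0243]);uy=np.array([.036,.9994]);ux=np.array([.9994,-.036])
for d in range(-42,91,12):
    f=np.deg2rad(d);k=p+.058*(np.sin(f)*ux+np.cos(f)*uy)
    print(d,k.round(4),'tool-x',(k-.0245*ux).round(4),'tool+y',(k+.016*uy).round(4))
f=np.pi/2;print('end',p+.058*ux+.016*uy)
E
```

```text
7.6833 [0.60414114 0.05642237 0.10460196] [-0.80940453 -0.60047107  0.85919513]
-42 [0.5288 0.0688] tool-x [0.5043 0.0697] tool+y [0.5293 0.0848]
-30 [0.5388 0.0755] tool-x [0.5143 0.0764] tool+y [0.5394 0.0915]
-18 [0.5501 0.0801] tool-x [0.5256 0.081 ] tool+y [0.5506 0.0961]
-6 [0.562  0.0822] tool-x [0.5375 0.083 ] tool+y [0.5626 0.0982]
6 [0.5741 0.0817] tool-x [0.5497 0.0826] tool+y [0.5747 0.0977]
18 [0.5859 0.0788] tool-x [0.5614 0.0797] tool+y [0.5865 0.0948]
30 [0.5968 0.0735] tool-x [0.5723 0.0743] tool+y [0.5974 0.0894]
42 [0.6063 0.066 ] tool-x [0.5819 0.0669] tool+y [0.6069 0.082 ]
54 [0.6141 0.0567] tool-x [0.5896 0.0576] tool+y [0.6147 0.0727]
66 [0.6198 0.046 ] tool-x [0.5953 0.0469] tool+y [0.6204 0.062 ]
78 [0.6231 0.0343] tool-x [0.5986 0.0352] tool+y [0.6237 0.0503]
90 [0.624  0.0222] tool-x [0.5995 0.0231] tool+y [0.6245 0.0382]
end [0.6245412 0.0382024]
```

>>> apply_moves(
  travel=[
    [-3,0.4,0],
    [-6,0.8,0],
    [-9,1.25,0],
    [-11.1,1.25,0],
    [-11.1,1.25,-2],
    [-11.1,1.25,-3.5],
    [-11.1,1.25,-4.6],
    [-11.1,1.25,-4.6],
  ],
  roll=[0,0,0,0,0,0,0,0],
  gripper=[0,0,0,0,0,0,0,0],
)

```text
clock: 8.35
tool_pos: [0.4895, 0.0689, 0.0528]
eef_rot: [0.012, 0.708, -0.013, 0.706]
contact_force: [-0.0, 0.2, 0.1]
opening: 0.003
```

```bash
python3 - <<'E'
from h import *
s=r.get_state(); print(s['clock'],s['tool_pos'],s['contact_force'])
b=snap('scene','scene4.png');a=snap('top','top4.png');w=snap('wrist','w4.png')
B=cv2.resize(b['image'][190:350,300:500],None,fx=3,fy=3,interpolation=cv2.INTER_CUBIC)
cv2.imwrite('pics/c4.png',B[:,:,::-1])
print(r.get_state()['tool_pos'])
for X in([.5288,.0688,.0615],[.566,.0243,.0355]): print(proj(b,X),proj(a,X),proj(w,X))
E
```

```text
8.35 [0.48947551 0.06887554 0.05275171] [-0.0480255   0.16154297  0.1355543 ]
[0.49078602 0.06905928 0.05483089]
[417.4653223  278.41502525] [229.16257173 262.04453764] [434.23393165 338.80642433]
[385.89529944 293.39916579] [252.04220276 245.64110028] [501.27177991 398.82364695]
```

View pics/c4.png

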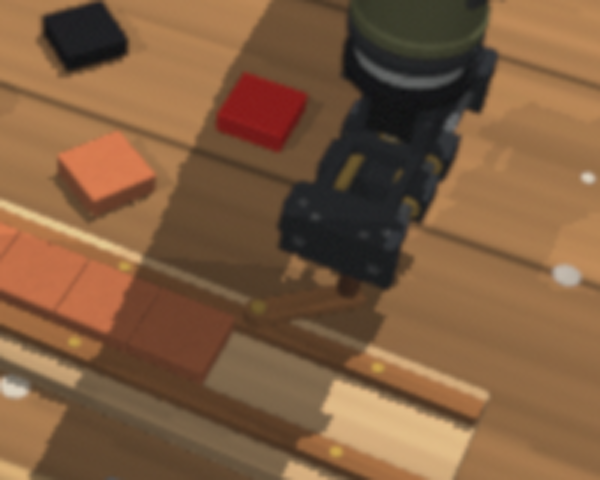

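The knob stands just ahead of the closed fingers at about (350,283) in the crop, as predicted, and the row is still together. I push the knob round its arc.

>>> apply_moves(
  travel=[
    [0.7,0,0],
    [1.35,0.05,0],
    [1.9,0.35,0],
    [2.45,0.74,0],
    [3.0,1.0,0],
    [3.55,1.2,0],
    [4.15,1.33,0],
    [4.75,1.4,0],
  ],
  roll=[0,0,0,0,0,0,0,0],
  gripper=[0,0,0,0,0,0,0,0],
)

```text
clock: 9.17
tool_pos: [0.5386, 0.0838, 0.0547]
eef_rot: [0.013, 0.707, -0.013, 0.707]
contact_force: [-0.2, 0.5, 1.0]
opening: 0.005
```

>>> apply_moves(
  travel=[
    [0.6,0,0],
    [1.2,-0.04,0],
    [1.8,-0.18,0],
    [2.4,-0.33,0],
    [2.9,-0.6,0],
    [3.45,-0.87,0],
    [3.95,-1.2,0],
    [4.4,-1.6,0],
  ],
  roll=[0,0,0,0,0,0,0,0],
  gripper=[0,0,0,0,0,0,0,0],
)

```text
clock: 9.83
tool_pos: [0.5825, 0.0669, 0.0547]
eef_rot: [0.013, 0.707, -0.013, 0.707]
contact_force: [-1.1, 0.6, -1.0]
opening: 0.004
```

```bash
python3 - <<'E'
from h import *
s=r.get_state(); print(s['clock'],s['tool_pos'],s['contact_force'])
b=snap('scene','scene5.png')
B=cv2.resize(b['image'][210:370,300:500],None,fx=3,fy=3,interpolation=cv2.INTER_CUBIC)
cv2.imwrite('pics/c5.png',B[:,:,::-1])
E
```

```text
9.8333 [0.58250759 0.06688372 0.05472124] [-1.06204776  0.57042257 -0.98101726]
```

View pics/c5.png

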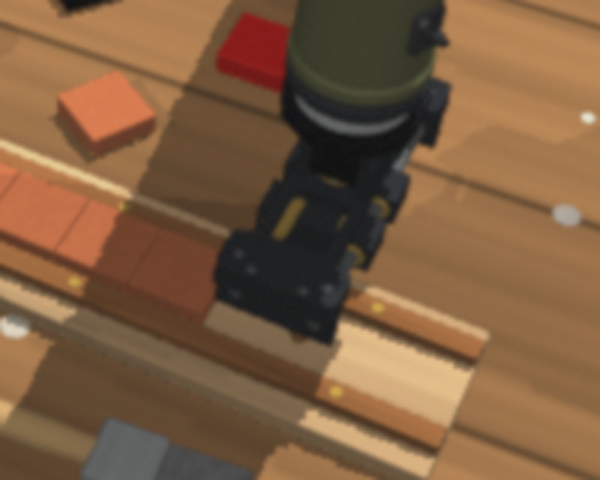

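The bar's end shows at crop (298,337), just beyond the gripper and across the channel at about 42°. I go round to the knob's +y side and push it to its limit.

>>> apply_moves(
  travel=[
    [-0.6,0.3,0],
    [-0.6,1.5,0],
    [-0.6,2.6,0],
    [1.0,2.6,0],
    [2.5,2.6,0],
    [2.5,2.0,0],
    [2.5,1.5,0],
    [2.8,1.1,0],
  ],
  roll=[0,0,0,0,0,0,0,0],
  gripper=[0,0,0,0,0,0,0,0],
)

```text
clock: 10.55
tool_pos: [0.6086, 0.0787, 0.0546]
eef_rot: [0.013, 0.708, -0.013, 0.706]
contact_force: [0.7, 2.5, -1.0]
opening: 0.004
```

>>> apply_moves(
  travel=[
    [0.4,-0.5,0],
    [0.7,-1.05,0],
    [1.0,-1.6,0],
    [1.15,-2.2,0],
    [1.3,-2.8,0],
    [1.38,-3.4,0],
    [1.4,-3.8,0],
    [1.4,-4.0,0],
  ],
  roll=[0,0,0,0,0,0,0,0],
  gripper=[0,0,0,0,0,0,0,0],
)

```text
clock: 11.22
tool_pos: [0.6236, 0.0367, 0.0547]
eef_rot: [0.013, 0.707, -0.014, 0.707]
contact_force: [0.2, 1.2, -0.0]
opening: 0.007
```

>>> apply_moves(
  travel=[
    [0,-0.05,0],
    [0,-0.1,0],
    [0,-0.15,0],
    [0,-0.2,0],
    [0,-0.25,0],
    [0,-0.3,0],
    [0,-0.35,0],
    [0,-0.35,0],
  ],
  roll=[0,0,0,0,0,0,0,0],
  gripper=[0,0,0,0,0,0,0,0],
)

```text
clock: 11.88
tool_pos: [0.6236, 0.0364, 0.0546]
eef_rot: [0.013, 0.707, -0.012, 0.707]
contact_force: [-0.8, 4.6, -0.6]
opening: 0.003
```

The knob stopped with 4.6 N at y = 0.036, close to the 0.038 predicted for the limit. I back off, rise, and move clear to check.

>>> apply_moves(
  travel=[
    [0,0.5,0],
    [0,2,0],
    [0,4,0],
    [0,4,3],
    [0,4,7],
    [0,7,10],
    [0,11,12],
    [0,15,13],
  ],
  roll=[0,0,0,0,0,0,0,0],
  gripper=[0,0,0,0,0,0,0,0],
)

```text
clock: 12.55
tool_pos: [0.6264, 0.1798, 0.1876]
eef_rot: [0.014, 0.705, -0.015, 0.709]
contact_force: [1.0, -0.2, 0.1]
opening: 0.006
```

>>> apply_moves(
  travel=[
    [-1,4,1],
    [-2,8,2],
    [-3,12,3],
    [-4,15,3],
    [-5,18,3],
    [-6,20,3],
    [-6,20,3],
    [-6,20,3],
  ],
  roll=[0,0,0,0,0,0,0,0],
  gripper=[0,0,0,0,0,0,0,0],
)

```text
clock: 13.22
tool_pos: [0.5635, 0.3825, 0.2138]
eef_rot: [0.012, 0.707, -0.012, 0.707]
contact_force: [0.8, -0.3, -0.5]
opening: 0.005
```

```bash
python3 - <<'E'
from h import *
s=r.get_state(); print(s['clock'],s['tool_pos'],s['contact_force'])
a=snap('top','top6.png');b=snap('scene','scene6.png')
A=cv2.resize(a['image'][195:275,180:395],None,fx=3.7,fy=3.7,interpolation=cv2.INTER_CUBIC)
B=cv2.resize(b['image'][230:375,225:470],None,fx=2,fy=2,interpolation=cv2.INTER_CUBIC)
o=np.zeros((A.shape[0]+B.shape[0],800,3),np.uint8);o[:A.shape[0],:A.shape[1]]=A;o[A.shape[0]:,:B.shape[1]]=B
cv2.imwrite('pics/c6.png',o[:,:,::-1])
for X in([.566,.0243,.0355],[.624,.0222,.0615]): 
    u=proj(a,X);v=proj(b,X);print((u-[180,195])*3.7,(v-[225,230])*2+[0,296])
E
```

```text
13.2167 [0.56345691 0.38251744 0.2137617 ] [ 0.84015223 -0.30958352 -0.51115396]
[266.55615021 187.37207102] [321.79059889 422.79833157]
[260.0784647   78.17056371] [298.00319637 449.25228675]
```

View pics/c6.png

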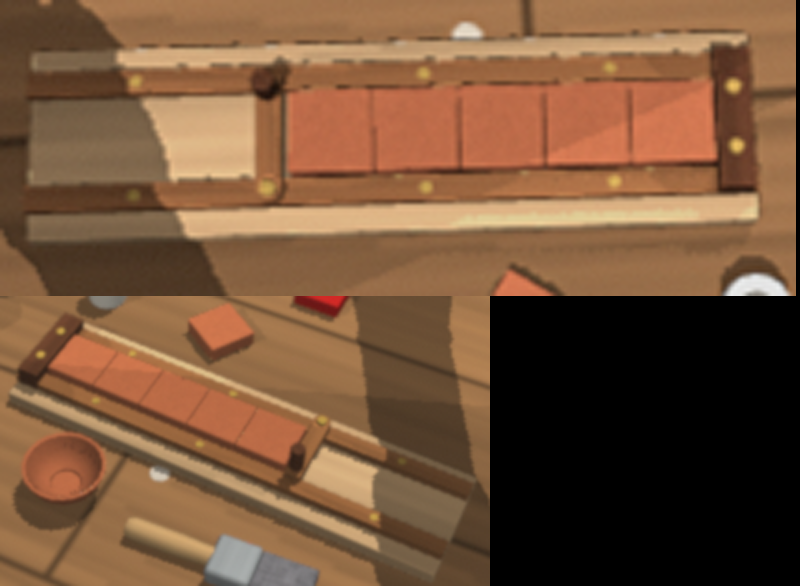

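Both views show the five tiles tight (287 to 717 px, 430 px long against 429 before) and against the stop. The bar lies square across the channel, with the knob at (265,78) against a predicted (260,78). Nothing else has moved.

```bash
python3 -c "
from plant import r; print(r.finish_job())"
```

```text
the job is handed in; nothing more can be done
None
```

The job is done and handed in at about 13 s on the robot's clock; no verdict was reported.

**Row:** I pushed the five tiles together from the tail, with closed fingertips, until they stopped against the end stop. The force rose from about 2 N to 10.5 N while the tool moved only about 0.3 mm. In the top view the row measures the same length as at the start (430 px against 429), so no gaps opened.

**Turn-button:** I then pushed the knob round in two stages, first from its outer side and then from the +y side, until it stopped at its limit with 4.6 N. The tool stopped at y = 0.036 m, against 0.038 m predicted. The last pictures show the bar straight across the channel behind the last tile. The knob was within about 5 px of its predicted place in the enlarged crop (about 3 mm).

**Surroundings:** In the last close-up, the neighbouring objects in view had not moved, and the arm was clear of everything. I did not recheck the rest of the bench after the final move. Otherwise no checks failed, and the only disagreements were the small ones above, within the camera calibration plus my pixel picking.

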